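# Fit the splined rest arm to the glass engraver's machine

### The arm

A 7-joint arm with a two-finger parallel gripper is mounted at the origin on the work surface. World frame = base frame: x ahead of the robot, y to its left, z up, the work surface at z = 0. Lengths are in m, angles in rad, forces in N, time in s.
With the tool pointing down it reaches from about 0.425 to 0.975 m from the base axis. Payload 16.7 kg.
Tool frame: the origin (TCP) lies midway between the tips of the shut fingers; the grasp point (between the pads) lies bot.tcp_to_grasp behind it (bot.tcp_to_grasp is the distance from the TCP to the grasp point, in m); z points along the fingers, y is the direction in which the jaws open and shut (so a half turn about z gives the same grasp; the last joint's range is limited). The gripper opens to 85 mm and grips with 20 to 120 N. Pads are 22 mm wide; open, the fingers measure 114 mm over their backs; the gripper's body (76 mm by 85 mm) begins 54 mm behind the grasp point. The pads swing forward as they close: fully open they stand 13 mm farther back than shut.
Start: joints at [-1.266, 0.426, 0.074, 1.606, -0.034, 1.111, -0.067], TCP at [0.297, 0.606, 0.231] pointing down, gripper open.
Joint ranges: [-2.85, 2.85], [-0.5, 2.14], [-1.23, 1.37], [0.21, 2.46], [-1.02, 4.16], [0.16, 2.05], [-2.73, 2.73]. Speed limits (rad/s): [1.89, 1.89, 2.39, 2.39, 3.01, 3.01, 3.01].

### API

Orientations are given as [roll, pitch, yaw] about the fixed x, y, z axes, in that order (R = Rz(yaw) Ry(pitch) Rx(roll)).
In Python, from cell import bot gives the robot as it stands.
- The arm moves only by the shell command python3 -m handwheel 'ROWS' [FORCE]. ROWS is JSON, a list that holds one entry, the list of rows, each a list of 5 numbers: the shift along the tool's x, y, z in m, then the turn about the tool's z in degrees, then the closure, from 0 (fully open) to 1 (shut). In form: [[[x, y, z, roll, grip], ...]]. A call has 1 to 10 rows; each row is the pose to reach, as a shift and turn from the pose commanded when the call began, along the tool's axes at that moment; what a row does not reach only later rows make up. A row lasts 1/12 s, in which the tool goes at most 41.7 mm and 7.16 degrees, less where a joint would pass 70% of its speed; a pose out of reach is approached as far as the arm can. A call with a gripper value outside its range is refused whole. The fingers move at their own pace and stop on an object; FORCE is the grip in N (left out, the last holds). Time passes only in rows, so rows that repeat a pose let the fingers close. It gives the time, the measured TCP pose, the force and the opening at its end, in the units of the state.
- bot.get_state(): the state, without advancing time (a new reading comes with each control period).
- bot.capture(name): name is "side" or "top"; returns a dict with "image" (480x640x3 uint8, red, green, blue), "z_map" (480x640 float32, m along the optical axis (not along the pixel's ray), 0 where there is no reading), "fx", "fy", "cx", "cy" (pixels), "k1" (the pictures are not rectified: a ray, as slopes to the right and down, at radius r is drawn at 1 + k1 r^2 times it, then the intrinsics apply), "world_to_cam" (4x4, takes a point from world to camera coordinates). Camera axes: x right, y down, z forward; pixel columns grow to the right and rows downward; lengths in m; the calibration is good to about 2 mm. A picture is of the moment at which its call begins.
- bot.sign_off(): hands the job in, once; it reports no verdict.
The state is a dict: "time": time; "joints": joint angles; "joint_vel": joint speeds; "joint_torque": joint torques, N m; "tcp_pos": TCP position; "eef_rot": TCP orientation; "wrist_force": force on the tool from outside, world axes, zero at the start; "torque": the same for the moment, N m; "width": finger opening in m.
Only numpy, scipy, OpenCV 4.12 (cv2) and the standard library are available. Lean on these libraries where they do the work, as an engineer would, in place of code of your own. Each camera call takes 0.05 s, during which the arm holds its last target.

### The job

The rest arm lies with its hub tucked under the low wooden wrist plank: draw it out clear of the plank, lay it flat on the open bench and let go, so that it can be taken again by the hub. Fit the hub over the splined post in the machine's drip tray, pressing and turning until the splines engage and it drops fully home, and let go with the arm reaching forward over the open part of the tray, towards the robot rather than sideways. Leave the bottle and the tumbler where they are.

Things in the scene. Friction and masses are not known exactly. Their poses are not given: they have to be found in the camera images.
- hub (a point): Centre of the rest arm's hub: an upright steel sleeve, 50 mm diameter, 50 mm tall, open right through. The rest arm is one loose rigid part, 0.26 to 0.44 kg, 196 mm long: hub, bar, pad; most of its weight is in the hub. x axis: along the bar from hub to pad; z up. It starts lying flat on the bench, hub hidden under the plank, pad outside. Grip the hub across the bar's line.
- hub_foot (a point): Centre of the hub's underside, 25 mm below hub, same axes. Seen from here the hub's hole is a round bore of 24 mm diameter between four inward teeth; between the teeth are four keyways 12 mm wide reaching 20 mm from the axis, at 0, 90, 180 and 270 degrees from the x axis, running the full height.
- rest_bar (a point): Middle of the rest arm's hollow aluminium bar that joins hub and pad, 78 mm along x from the hub's axis; the bar is 18 mm wide, from 4 to 20 mm above the hub's underside (so its top is 30 mm below the hub's top). Same axes as hub.
- pad (a point): Centre of the rest arm's pad: an upright cylinder, 42 mm diameter, 32 mm tall (16 mm above and below this point), with a rubber top, 150 mm along x from the hub's axis, its underside level with the hub's. Same axes as hub.
- plank: Fixed low wooden bridge: a board 240 mm (x) by 140 mm (y), underside 66 mm, top 90 mm above the bench, a thin cushion on it up to 98 mm; two feet at its x ends leave an opening 192 mm wide. Origin on the bench under its centre. The rest arm sticks out on its +y side, whose edge lies at y = +70 mm.
- post_seat (a point): Centre of the flat steel seat from which the splined post rises, 70 mm above the bench, on the fixed machine; the hub's underside must come down to it. Axes are the machine's: -x points forward over the tray, where the pad must end up; z up. The seat's column is 68 mm in diameter.
- post_tip (a point): Top of the fixed post, 45 mm above the seat. Core 20 mm diameter. Four ribs 90 degrees apart, 8 mm wide, reach 18 mm from the axis and 30 mm up from the seat; above them the plain tip enters the bore at any angle. The ribs' angle differs each time and these axes (the machine's) do not tell it: feel or look. In a 90 degree turn there is always a fit, with 6 degrees of play either way.
- tray (a point): Middle of the floor of the machine's steel drip tray: 270 mm (x) by 310 mm (y), walls 26 mm high. It reaches from 70 mm behind the post to 200 mm in front of it (-x) and 155 mm to each side. Machine's axes.
- housing (a point): On the bench under the middle of the machine's blue motor housing, at the tray's +y side: it begins 170 mm from the post, is 240 mm by 150 mm and 200 mm tall. Machine's axes.
- grinder (a point): Centre of the small grey grinding wheel, 56 mm diameter, that juts from the housing over the tray's edge; its lowest point is 137 mm above the bench, 80 mm forward and 145 mm to the +y side of the post. The seated arm passes below it. Machine's axes.
- bottle: Bystander: green glass bottle, 68 mm diameter, 170 mm tall, origin at the centre of its underside.
- tumbler: Bystander: clear glass tumbler, 72 mm across the rim, 90 mm tall, origin at the centre of its underside.
There are look-alikes about, which are no part of the job. There is more than one size of the part that bears hub; the job needs the middle-sized.

How it is judged:
By the outcome, as a careful person would: the job done as asked, in the order asked, and still so for the second after the job is handed in, with the robot touching nothing.
It also fails if it takes over 64 s, if anything falls off the work surface, if the arm or the gripper's body presses on something with over 40 N, if the wrist force passes 120 N, or if a joint passes its speed limit or range.

## Working session

There is one attempt and no reset: what is moved stays moved. The work goes in short steps, Python scripts to look and compute and a shell command to move; the robot and the scene stay as the last step left them, time stands still between calls to the robot, and variables do not carry over. Pictures are saved under pics/ and viewed, and the job is handed in when it is done.

```bash
ls; mkdir -p pics
python3 - <<'E'
from cell import bot
import cv2,numpy as np,pickle
s=bot.get_state();print(s,bot.tcp_to_grasp)
for n in("top","side"):
    c=bot.capture(n);pickle.dump(c,open(f'{n}0.pkl','wb'))
    cv2.imwrite(f'pics/{n}0.png',c['image'][:,:,::-1])
    print(n,c['fx'],c['fy'],c['cx'],c['cy'],c['k1'],c['world_to_cam'])
E
```

```text
pics
{'time': 0.0, 'joints': array([-1.26547746,  0.42673611,  0.07384239,  1.60658765, -0.03410071,
        1.11082212, -0.06708665]), 'joint_vel': array([ 0.00020419, -0.00072282, -0.00133687,  0.00039552, -0.00212634,
        0.00153366, -0.001195  ]), 'joint_torque': array([ 1.51577475e-03, -9.49841952e+01,  3.76149282e+00, -4.63505995e+01,
        1.93247449e-02,  1.03366765e-02,  5.58086271e-06]), 'tcp_pos': array([0.29636983, 0.60600595, 0.23061615]), 'eef_rot': array([-3.14030182e+00,  9.15884769e-05,  2.68676355e+00]), 'wrist_force': array([ 0.44414164,  0.30920356, -0.17791573]), 'torque': array([-0.01767039, -0.02213305, -0.0244511 ]), 'width': 0.08516503378947066} 0.0187
top 485.532707059332 485.532707059332 315.06391143508887 244.489099810022 -0.0505318119052064 [[ 0.00793876 -0.9999205   0.0097961  -0.02113824]
 [-0.99323118 -0.00902016 -0.11580357  0.56489873]
 [ 0.11588273 -0.00881046 -0.99322383  1.50218092]
 [ 0.          0.          0.          1.        ]]
side 517.1178611888602 517.1178611888602 333.89639372792055 228.53777009880403 0.041965634439922954 [[ 9.74172108e-01 -2.25803917e-01 -1.13820889e-03 -5.21585347e-01]
 [-1.76029479e-01 -7.56256884e-01 -6.30150099e-01  1.67777720e-01]
 [ 1.41429582e-01  6.14075009e-01 -7.76472509e-01  1.32644581e+00]
 [ 0.00000000e+00  0.00000000e+00  0.00000000e+00  1.00000000e+00]]
```

View pics/top0.png

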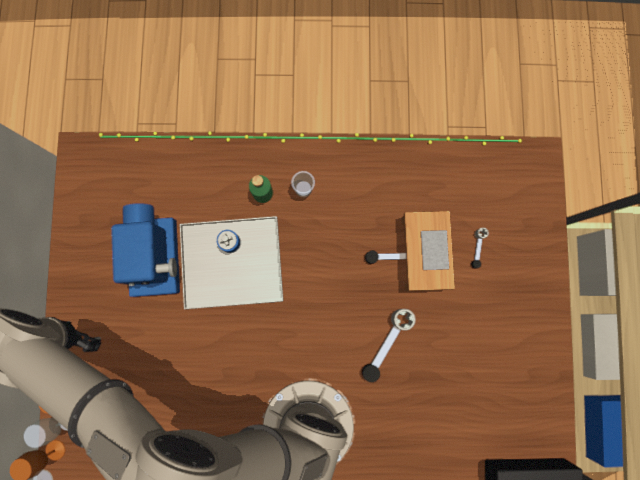

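View pics/side0.png

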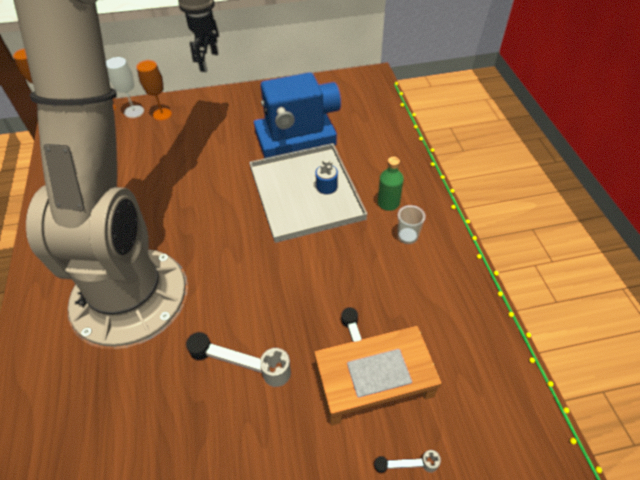

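Candidates in the top picture are the arm at (404,320), which is the largest, the one at (483,233), which is the smallest, and the one under the plank with its pad at (372,257). The last fits, since its hub is hidden under the plank and its pad sticks out. I'll confirm it in crops.

```bash
cat > h.py <<'E'
import numpy as np,cv2,pickle
def K(c):return np.array([[c['fx'],0,c['cx']],[0,c['fy'],c['cy']],[0,0,1.]])
def D(c):return np.array([c['k1'],0,0,0.])
def proj(c,p):
    W=c['world_to_cam'];q,_=cv2.projectPoints(np.array(p,float).reshape(-1,1,3),cv2.Rodrigues(W[:3,:3])[0],W[:3,3],K(c),D(c));return q[:,0]
def atz(c,uv,z):
    n=cv2.undistortPoints(np.array(uv,float).reshape(-1,1,2),K(c),D(c))[:,0]
    W=c['world_to_cam'];R=W[:3,:3];o=-R.T@W[:3,3]
    d=np.c_[n,np.ones(len(n))]@R
    return o+d*((z-o[2])/d[:,2])[:,None]
def cloud(c):
    v,u=np.mgrid[:480,:640];n=cv2.undistortPoints(np.stack([u,v],-1).reshape(-1,1,2).astype(float),K(c),D(c))[:,0]
    Z=c['z_map'].reshape(-1,1);p=np.c_[n*Z,Z];W=c['world_to_cam']
    return ((p-W[:3,3])@W[:3,:3]).reshape(480,640,3)
def crop(c,u0,v0,u1,v1,f,name):
    cv2.imwrite(name,cv2.resize(c['image'][v0:v1,u0:u1,::-1],None,fx=f,fy=f,interpolation=cv2.INTER_CUBIC))
E
python3 - <<'E'
from h import *
t=pickle.load(open('top0.pkl','rb'));s=pickle.load(open('side0.pkl','rb'))
crop(t,350,200,500,300,5,'pics/tp.png');crop(t,200,215,260,265,12,'pics/tpost.png')
crop(s,290,140,380,215,8,'pics/spost.png');crop(s,310,290,450,430,4,'pics/splank.png')
P=cloud(t)
for n,uv in dict(pad=(372,257),bar=(393,256.5),plankTL=(405,213),post=(228,240),trayTL=(180,224),trayTR=(277,217),trayBR=(283,300),trayBL=(184,308)).items():
    print(n,P[int(uv[1]),int(uv[0])].round(3))
E
```

```text
pad [ 0.527 -0.197  0.03 ]
bar [ 0.531 -0.264  0.025]
plankTL [ 0.657 -0.291  0.096]
post [0.568 0.248 0.101]
trayTL [0.627 0.415 0.03 ]
trayTR [ 0.659  0.108 -0.005]
trayBR [0.39  0.084 0.003]
trayBL [0.362 0.391 0.032]
```

View pics/tp.png

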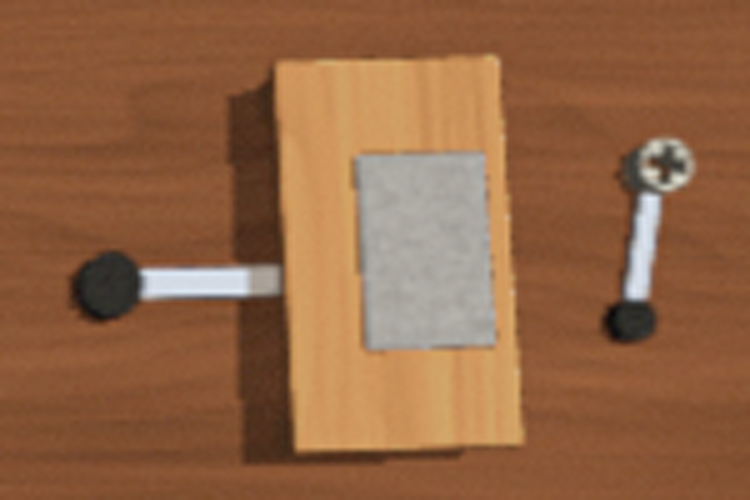

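View pics/tpost.png

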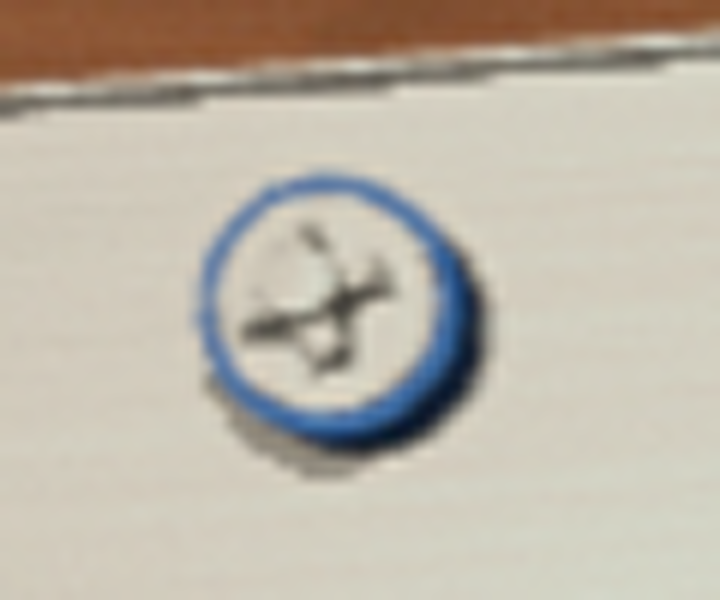

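View pics/spost.png

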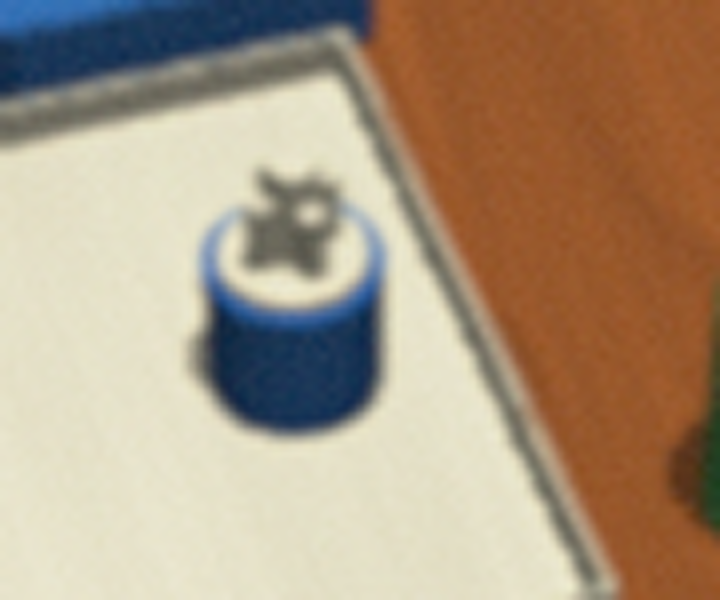

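View pics/splank.png

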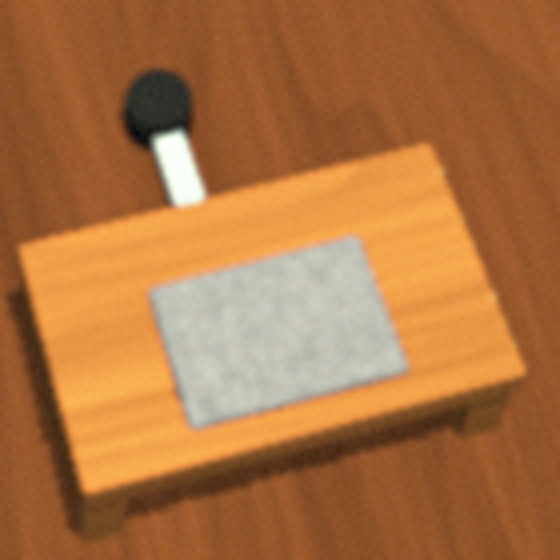

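The crops confirm it. The part under the plank has its pad at top (371.6,257.2), and its bar enters the plank at about (406,256). It is larger than the small arm at (483,233) and smaller than the big one. The post in the tray is at about top (227,240). Next I'll overlay models to refine the poses.

```bash
cat > ov.py <<'E'
from h import *
def rec(c,p):  # draw polylines on upscaled crop
    pass
def overlay(c,box,f,polys,name):
    u0,v0,u1,v1=box
    im=cv2.resize(c['image'][v0:v1,u0:u1,::-1],None,fx=f,fy=f,interpolation=cv2.INTER_CUBIC)
    for p,col in polys:
        q=(proj(c,p)-[u0,v0]+.5)*f-.5
        cv2.polylines(im,[np.round(q*8).astype(int).reshape(-1,1,2)],False,col,1,cv2.LINE_AA,3)
    cv2.imwrite(name,im)
def circ(x,y,z,r):
    a=np.linspace(0,2*np.pi,60);return np.c_[x+r*np.cos(a),y+r*np.sin(a),0*a+z]
def cross(x,y,z,L,psi):
    out=[]
    for k in range(4):
        a=psi+k*np.pi/2;out.append(np.array([[x,y,z],[x+L*np.cos(a),y+L*np.sin(a),z]]))
    return out
E
python3 - <<'E'
from ov import *
t=pickle.load(open('top0.pkl','rb'));s=pickle.load(open('side0.pkl','rb'))
print('seat top',atz(t,[[227.3,240.2]],.07),'pad',atz(t,[[371.6,257.2]],.032), atz(t,[[406,256]],.02), atz(t,[[378,257]],.02))
# side: seat centre approx, pad top
print('seat side',atz(s,[[290+293/8,140+257/8]],.07),'pad',atz(s,[[310+158/4,290+102/4]],.032))
# tray corners wall top
print(atz(t,[[180.5,224],[276.5,217],[283,300],[184.5,308]],.026))
E
```

```text
seat top [[0.57160371 0.25508641 0.07      ]] pad [[ 0.52635274 -0.19530832  0.032     ]] [[ 0.53221877 -0.30694889  0.02      ]] [[ 0.52826081 -0.21726823  0.02      ]]
seat side [[0.57116469 0.24754995 0.07      ]] pad [[ 0.52660016 -0.20504174  0.032     ]]
[[0.62788161 0.41417753 0.026     ]
 [0.6531991  0.10756786 0.026     ]
 [0.38975394 0.08273704 0.026     ]
 [0.3617498  0.39123647 0.026     ]]
```

Run:
```python
from ov import *
t=pickle.load(open('top0.pkl','rb'));s=pickle.load(open('side0.pkl','rb'))
x,y=.571,.253
ps=[(circ(x,y,.07,.034),(0,0,255)),(circ(x,y,.115,.010),(0,200,0)),(circ(.526,-.199,.032,.021),(0,0,255)),(circ(.526,-.199,.0,.021),(0,255,255))]
for a in [np.radians(13)]:
    ps+=[(p,(255,0,255)) for p in cross(x,y,.1,.018,a)]
overlay(t,(200,215,260,265),12,ps,'pics/o1.png')
overlay(s,(300,145,365,205),10,ps,'pics/o2.png')
overlay(t,(350,235,420,280),8,ps,'pics/o3.png')
overlay(s,(320,290,390,350),8,ps,'pics/o4.png')
a=[cv2.resize(cv2.imread(f'pics/o{i}.png'),(400,300)) for i in (1,2,3,4)]
cv2.imwrite('pics/oo.png',np.vstack([np.hstack(a[:2]),np.hstack(a[2:])]))
```

```text
(no output)
```

View pics/oo.png

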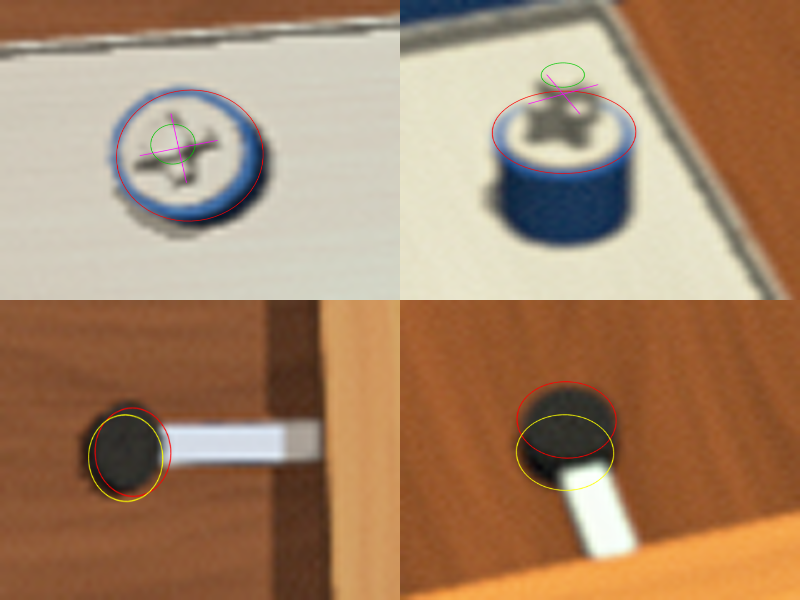

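View pics/o2.png

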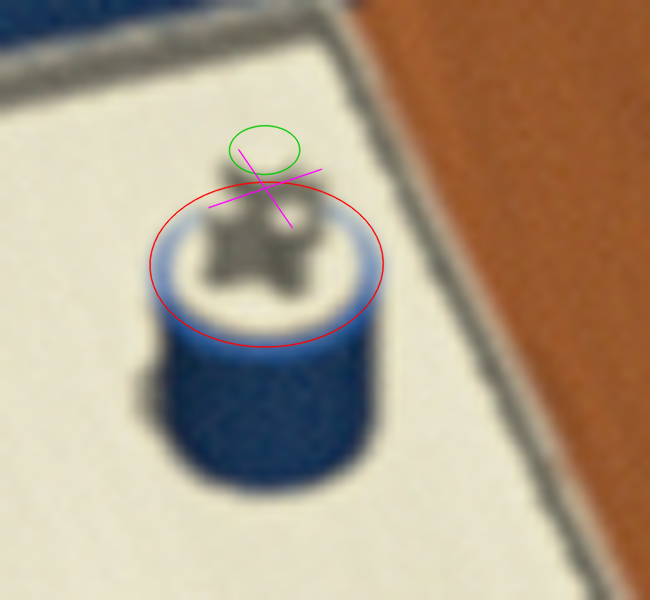

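View pics/o1.png

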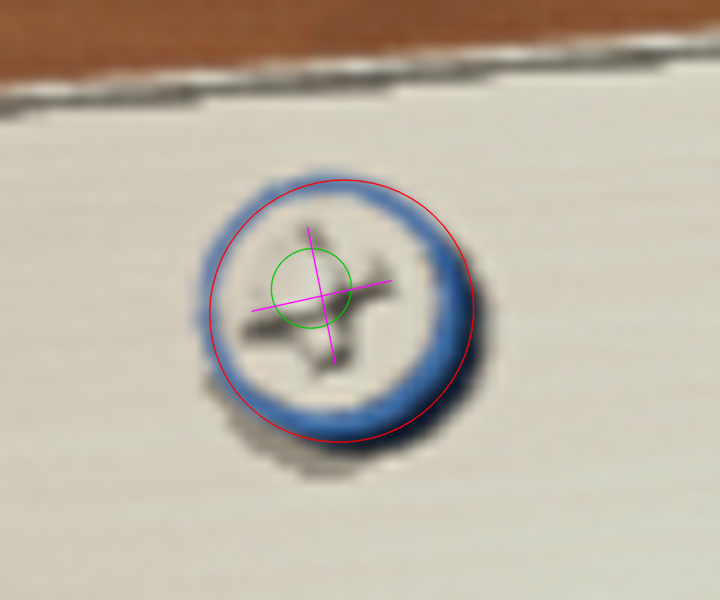

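```bash
cat > go.py <<'E'
import sys,numpy as np
from cell import bot
from scipy.spatial.transform import Rotation as R
def to(x,y,z,yaw):
    s=bot.get_state();r=R.from_euler('xyz',s['eef_rot']);d=r.inv().apply(np.array([x,y,z])-s['tcp_pos'])
    t=-(yaw-np.degrees(s['eef_rot'][2]));t=(t+180)%360-180
    print('rows: x %.4f y %.4f z %.4f turn %.1f'%(*d,t))
def st():
    s=bot.get_state();print('t %.2f'%s['time'],'tcp',s['tcp_pos'].round(4),'rpy',np.degrees(s['eef_rot']).round(2),'F',s['wrist_force'].round(2),'M',s['torque'].round(2),'w %.4f'%s['width'],'q',s['joints'].round(2))
if __name__=='__main__':
    st()
    if len(sys.argv)>1: to(*map(float,sys.argv[1:]))
E
python3 go.py .526 -.198 .22 93
python3 -m handwheel '[[[-0.04,-0.04,-0.02,7,0],[-0.55,-0.62,-0.02,61,0],[-0.55,-0.62,-0.02,61,0],[-0.55,-0.62,-0.02,61,0],[-0.55,-0.62,-0.02,61,0],[-0.55,-0.62,-0.02,61,0],[-0.55,-0.62,-0.02,61,0],[-0.55,-0.62,-0.02,61,0],[-0.55,-0.62,-0.02,61,0],[-0.55,-0.62,-0.02,61,0]]]' 60
python3 go.py .526 -.198 .12 93
```

```text
t 0.10 tcp [0.2964 0.6061 0.2307] rpy [-1.7994e+02  1.0000e-02  1.5394e+02] F [-0.1   0.61  0.14] M [-0.03 -0.    0.05] w 0.0855 q [-1.27  0.43  0.07  1.61 -0.03  1.11 -0.07]
rows: x -0.5595 y -0.6215 z 0.0114 turn 60.9
time: 0.93
tcp_pos: [0.4084, 0.2055, 0.248]
eef_rot: [-3.141, -0.0, 1.617]
wrist_force: [1.3, -0.6, -0.1]
width: 0.0856
t 0.93 tcp [0.4084 0.2055 0.248 ] rpy [-1.7998e+02 -2.0000e-02  9.2660e+01] F [ 1.33 -0.61 -0.07] M [-0.02 -0.12  0.05] w 0.0856 q [-1.01  0.03  0.42  2.07 -0.02  1.04 -0.54]
rows: x -0.4086 y 0.0989 z 0.1279 turn -0.3
```

```bash
python3 -m handwheel '[[[-0.41,0.099,0,0,0],[-0.41,0.099,0,0,0],[-0.41,0.099,0.02,0,0],[-0.41,0.099,0.06,0,0],[-0.41,0.099,0.1,0,0],[-0.41,0.099,0.12,0,0],[-0.41,0.099,0.12,0,0],[-0.41,0.099,0.12,0,0],[-0.41,0.099,0.12,0,0],[-0.41,0.099,0.12,0,0]]]'
python3 go.py .526 -.198 .12 93
```

```text
time: 1.77
tcp_pos: [0.5211, -0.1735, 0.1385]
eef_rot: [-3.141, 0.0, 1.623]
wrist_force: [0.4, 1.4, 1.3]
width: 0.0854
t 1.77 tcp [ 0.5211 -0.1735  0.1385] rpy [-179.98    0.     92.98] F [0.43 1.4  1.27] M [ 0.05 -0.04 -0.04] w 0.0854 q [-0.34  0.39  0.68  2.01 -0.33  0.85  0.57]
rows: x -0.0247 y 0.0037 z 0.0185 turn -0.0
```

```bash
python3 -m handwheel '[[[0,0,0,0,0],[0,0,0,0,0]]]'
python3 go.py .526 -.198 .06 93
python3 - <<'E'
from ov import *;from cell import bot
for n,b in(("top",(340,215,420,275)),("side",(300,250,400,350))):
    c=bot.capture(n);p=bot.get_state()['tcp_pos'];print(proj(c,p))
    overlay(c,b,5 if n=="side" else 6,[(circ(p[0],p[1],p[2],.004),(0,0,255))],f'pics/{n}1.png')
a=[cv2.resize(cv2.imread(f'pics/{n}1.png'),(400,int(400*r))) for n,r in(("top",.75),("side",1))]
a[0]=cv2.copyMakeBorder(a[0],0,100,0,0,0);cv2.imwrite('pics/a1.png',np.hstack(a))
E
```

```text
time: 1.93
tcp_pos: [0.5198, -0.1746, 0.1383]
eef_rot: [-3.139, 0.001, 1.617]
wrist_force: [-0.2, 0.5, 0.2]
width: 0.0855
t 1.93 tcp [ 0.5198 -0.1746  0.1383] rpy [-1.7983e+02  7.0000e-02  9.2660e+01] F [-0.2   0.49  0.2 ] M [ 0.05  0.1  -0.01] w 0.0855 q [-0.34  0.39  0.68  2.01 -0.32  0.85  0.57]
rows: x -0.0236 y 0.0053 z 0.0783 turn -0.3
[[368.4827236  255.91881872]]
[[344.45131831 279.93548404]]
```

View pics/a1.png

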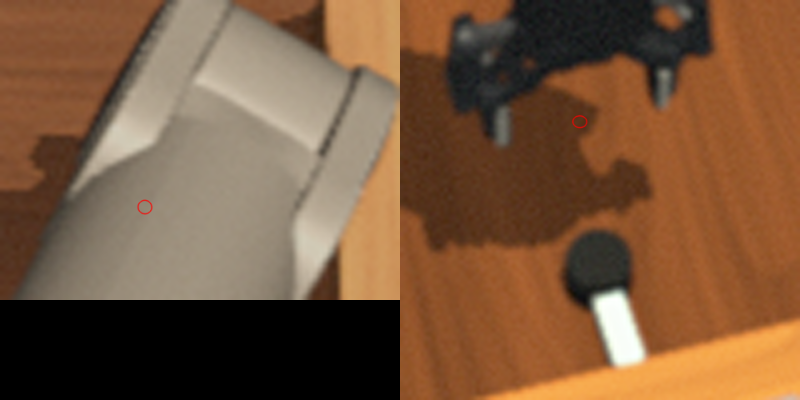

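```bash
python3 -m handwheel '[[[-0.025,0.006,0.03,0,0],[-0.025,0.006,0.07,0,0],[-0.025,0.006,0.1,0,0],[-0.025,0.006,0.12,0,0],[-0.025,0.006,0.135,0,0],[-0.025,0.006,0.135,0,0],[-0.025,0.006,0.135,0,0],[-0.025,0.006,0.135,0,0]]]'
python3 go.py .526 -.2 .003 93
```

```text
time: 2.7
tcp_pos: [0.5291, -0.1957, 0.0061]
eef_rot: [3.14, 0.0, 1.623]
wrist_force: [0.4, -0.5, -0.0]
width: 0.0853
t 2.70 tcp [ 0.5291 -0.1957  0.0061] rpy [179.91   0.    93.01] F [ 0.44 -0.53 -0.02] M [-0.01 -0.06  0.03] w 0.0853 q [-0.16  0.61  0.52  2.04 -0.51  0.62  0.76]
rows: x -0.0041 y -0.0033 z 0.0030 turn 0.0
```

```bash
python3 -m handwheel '[[[-0.004,-0.003,0.003,0,0],[-0.004,-0.003,0.003,0,0.3],[-0.004,-0.003,0.003,0,0.6],[-0.004,-0.003,0.003,0,1],[-0.004,-0.003,0.003,0,1],[-0.004,-0.003,0.003,0,1],[-0.004,-0.003,0.003,0,1],[-0.004,-0.003,0.003,0,1]]]' 60
python3 go.py
```

```text
time: 3.37
tcp_pos: [0.5258, -0.2006, 0.0023]
eef_rot: [3.141, -0.0, 1.622]
wrist_force: [-2.7, 1.4, 11.9]
width: 0.0405
t 3.37 tcp [ 0.5258 -0.2006  0.0023] rpy [ 1.7996e+02 -1.0000e-02  9.2940e+01] F [-2.7   1.41 11.93] M [0.41 0.59 0.02] w 0.0405 q [-0.15  0.62  0.51  2.04 -0.52  0.61  0.77]
```

```bash
python3 -m handwheel '[[[0.005,0,-0.002,0,1],[0.02,0,-0.002,0,1],[0.04,0,-0.002,0,1],[0.06,0,-0.002,0,1],[0.08,0,-0.002,0,1],[0.10,0,-0.002,0,1],[0.12,0,-0.002,0,1],[0.14,0,-0.002,0,1],[0.16,0,-0.002,0,1],[0.16,0,-0.002,0,1]]]'
python3 - <<'E'
from ov import *;from cell import bot
c=bot.capture('side');crop(c,260,250,420,400,5,'pics/s2.png')
E
```

```text
time: 4.2
tcp_pos: [0.5168, -0.0363, 0.0033]
eef_rot: [-3.14, -0.002, 1.626]
wrist_force: [0.2, 2.5, -1.6]
width: 0.0402
```

View pics/s2.png

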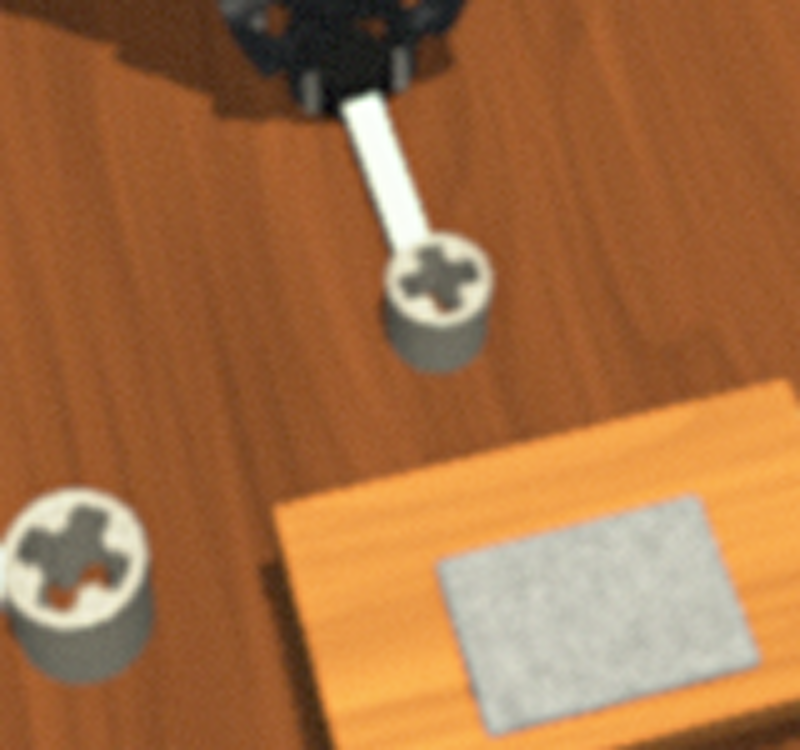

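The hub is out, at side picture (348,306), well clear of the plank. I'll lower it, let go and back off.

```bash
python3 -m handwheel '[[[0,0,0.001,0,1],[0,0,0.001,0,1],[0,0,0.001,0,0.5],[0,0,0.001,0,0],[0,0,0.001,0,0],[0,0,0.001,0,0],[0,0,0.001,0,0],[0,0,0.001,0,0]]]'
python3 go.py
```

```text
time: 4.92
tcp_pos: [0.5173, -0.041, 0.0027]
eef_rot: [3.142, 0.0, 1.622]
wrist_force: [-0.7, 0.0, -0.0]
width: 0.0858
t 4.92 tcp [ 0.5173 -0.041   0.0027] rpy [180.     0.    92.93] F [-0.65  0.01 -0.04] M [-0.05  0.01 -0.01] w 0.0858 q [-0.46  0.57  0.53  2.14 -0.54  0.56  0.51]
```

```bash
python3 -m handwheel '[[[0,0,-0.02,0,0],[0,0,-0.05,0,0],[0,0,-0.09,0,0],[0,0,-0.13,0,0],[0.03,0,-0.15,0,0],[0.06,0,-0.15,0,0],[0.10,0,-0.15,0,0],[0.14,0,-0.15,0,0],[0.14,0,-0.15,0,0],[0.14,0,-0.15,0,0]]]'
python3 - <<'E'
from ov import *;from cell import bot
for n in("top","side"):
    c=bot.capture(n);pickle.dump(c,open(n+'3.pkl','wb'));cv2.imwrite(f'pics/{n}3.png',c['image'][:,:,::-1])
E
```

```text
time: 5.75
tcp_pos: [0.5097, 0.1015, 0.1526]
eef_rot: [-3.141, -0.0, 1.627]
wrist_force: [1.0, -1.1, -0.2]
width: 0.0855
```

View pics/top3.png

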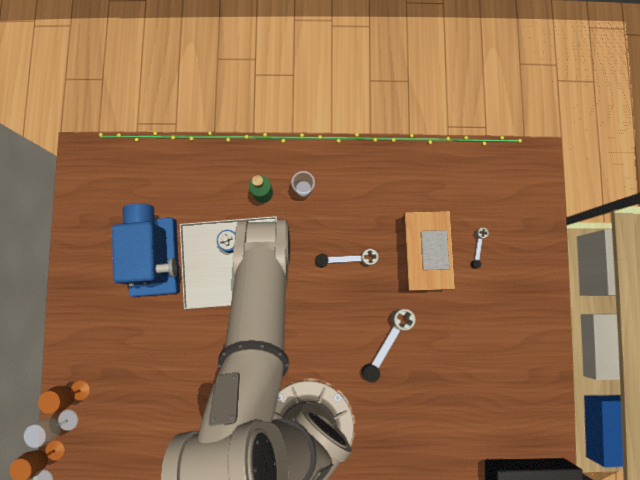

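View pics/side3.png

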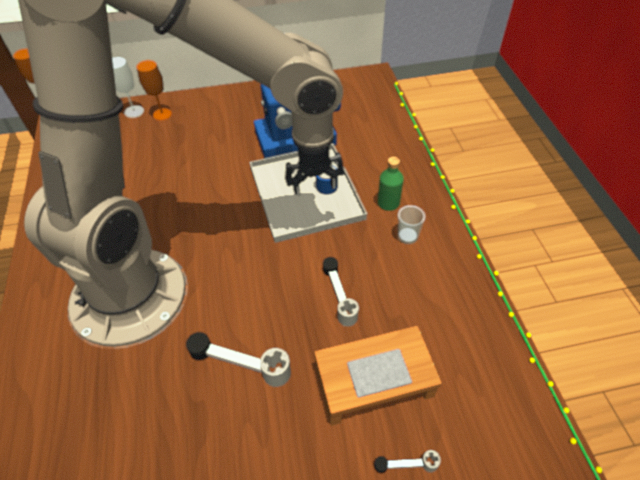

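Run:
```python
from ov import *
t=pickle.load(open('top3.pkl','rb'));s=pickle.load(open('side3.pkl','rb'))
crop(t,310,240,390,280,10,'pics/t3c.png');crop(s,315,250,370,335,9,'pics/s3c.png')
```

```text
(no output)
```

View pics/t3c.png

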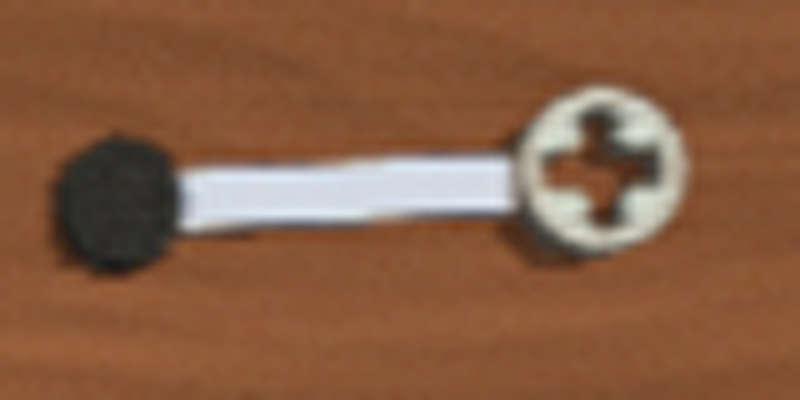

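View pics/s3c.png

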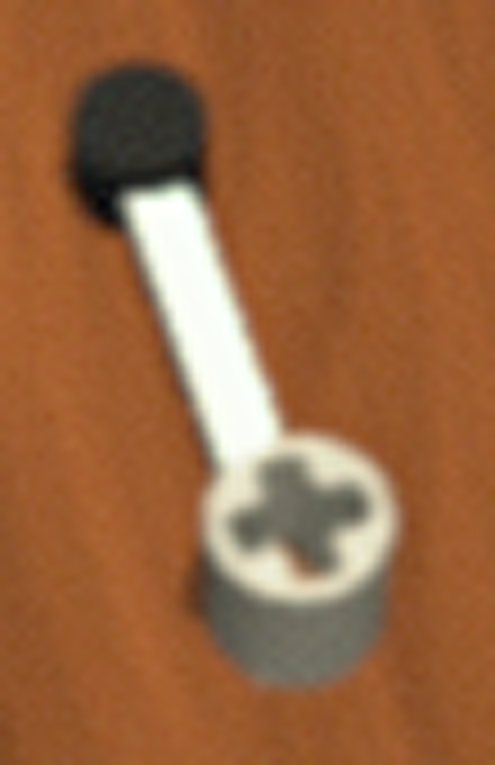

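Run:
```python
from ov import *
t=pickle.load(open('top3.pkl','rb'));s=pickle.load(open('side3.pkl','rb'))
f=lambda b,p,k:[(b[0]+p[0]/k-.5,b[1]+p[1]/k-.5)]
print('hub',atz(t,f((310,240),(603,168),10),.05),atz(s,f((315,250),(301,518),9),.05))
print('pad',atz(t,f((310,240),(120,205),10),.032),atz(s,f((315,250),(138,125),9),.032))
print('seat',atz(t,f((200,215),(330,300),12),.07),atz(s,f((300,145),(266,271),10),.07))
```

```text
hub [[ 0.5274841  -0.18741647  0.05      ]] [[ 0.52569278 -0.19173373  0.05      ]]
pad [[ 0.51612287 -0.03701989  0.032     ]] [[ 0.51426783 -0.04452974  0.032     ]]
seat [[0.57377348 0.25607757 0.07      ]] [[0.57014479 0.25000241 0.07      ]]
```

```bash
python3 go.py .527 -.190 .12 94.5
```

```text
t 5.85 tcp [0.51   0.0986 0.1526] rpy [-1.7999e+02  2.0000e-02  9.2940e+01] F [-0.1  -1.09 -0.01] M [-0.03  0.03 -0.05] w 0.0855 q [-0.91  0.33  0.72  2.06 -0.29  0.85  0.03]
rows: x -0.2891 y 0.0022 z 0.0327 turn -1.6
```

```bash
python3 -m handwheel '[[[-0.03,0,0,-1.6,0],[-0.07,0.001,0.01,-1.6,0],[-0.11,0.002,0.02,-1.6,0],[-0.15,0.002,0.03,-1.6,0],[-0.19,0.002,0.03,-1.6,0],[-0.23,0.002,0.03,-1.6,0],[-0.27,0.002,0.03,-1.6,0],[-0.289,0.002,0.03,-1.6,0],[-0.289,0.002,0.03,-1.6,0],[-0.289,0.002,0.03,-1.6,0]]]'
python3 go.py .527 -.190 .010 94.5
```

```text
time: 6.68
tcp_pos: [0.5258, -0.1923, 0.1226]
eef_rot: [-3.141, 0.001, 1.645]
wrist_force: [0.5, 0.7, 1.3]
width: 0.0853
t 6.68 tcp [ 0.5258 -0.1923  0.1226] rpy [-1.7998e+02  3.0000e-02  9.4250e+01] F [0.46 0.72 1.33] M [0.04 0.05 0.05] w 0.0853 q [-0.32  0.45  0.7   2.   -0.39  0.83  0.68]
rows: x 0.0023 y 0.0014 z 0.1126 turn -0.2
```

```bash
python3 -m handwheel '[[[0.002,0.001,0.03,0,0],[0.002,0.001,0.065,0,0],[0.002,0.001,0.09,0,0],[0.002,0.001,0.105,0,0],[0.002,0.001,0.113,0,0],[0.002,0.001,0.113,0,0],[0.002,0.001,0.113,0,0]]]'
python3 go.py .527 -.190 .010 94.5
python3 - <<'E'
from ov import *;from cell import bot
c=bot.capture('side');crop(c,300,240,400,330,8,'pics/s4.png')
E
```

```text
time: 7.27
tcp_pos: [0.5278, -0.1874, 0.0101]
eef_rot: [-3.142, 0.0, 1.65]
wrist_force: [-0.6, 0.4, 0.5]
width: 0.0855
t 7.27 tcp [ 0.5278 -0.1874  0.0101] rpy [-1.800e+02  1.000e-02  9.454e+01] F [-0.6   0.36  0.5 ] M [ 0.03 -0.   -0.03] w 0.0855 q [-0.2   0.61  0.56  2.04 -0.54  0.63  0.8 ]
rows: x -0.0025 y -0.0010 z 0.0001 turn 0.0
```

View pics/s4.png

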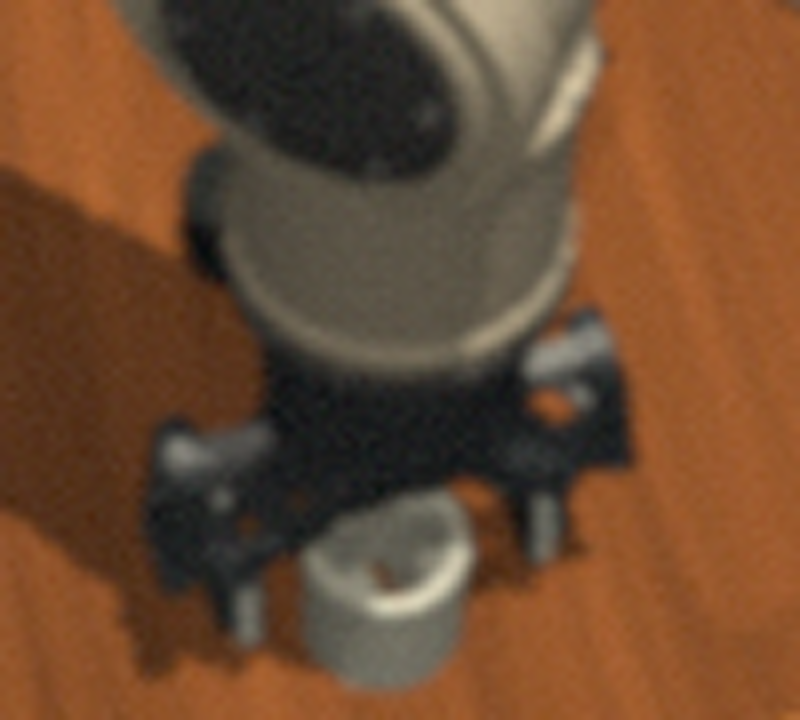

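```bash
python3 -m handwheel '[[[-0.0025,-0.001,0,0,0.2],[-0.0025,-0.001,0,0,0.5],[-0.0025,-0.001,0,0,1],[-0.0025,-0.001,0,0,1],[-0.0025,-0.001,0,0,1],[-0.0025,-0.001,0,0,1],[-0.0025,-0.001,0,0,1]]]' 100
python3 go.py .520 -.10 .12 94.5
```

```text
time: 7.9
tcp_pos: [0.5273, -0.1902, 0.0109]
eef_rot: [3.14, -0.0, 1.65]
wrist_force: [-5.9, 1.8, 22.5]
width: 0.0491
t 7.90 tcp [ 0.5273 -0.1902  0.0109] rpy [ 1.7993e+02 -2.0000e-02  9.4530e+01] F [-5.92  1.76 22.48] M [0.41 1.38 0.15] w 0.0491 q [-0.2   0.61  0.56  2.04 -0.54  0.63  0.8 ]
rows: x 0.0905 y 0.0000 z -0.1090 turn 0.0
```

```bash
python3 -m handwheel '[[[0,0,-0.01,0,1],[0,0,-0.03,0,1],[0,0,-0.06,0,1],[0,0,-0.10,0,1],[0,0,-0.13,0,1],[0,0,-0.15,0,1],[0,0,-0.16,0,1],[0,0,-0.16,0,1],[0,0,-0.16,0,1]]]'
python3 go.py .572 .253 .17 193
python3 - <<'E'
from ov import *;from cell import bot
c=bot.capture('side');crop(c,290,160,430,300,5,'pics/s5.png')
E
```

```text
time: 8.65
tcp_pos: [0.5267, -0.1895, 0.1692]
eef_rot: [-3.142, -0.0, 1.651]
wrist_force: [0.4, 0.1, -3.8]
width: 0.0489
t 8.65 tcp [ 0.5267 -0.1895  0.1692] rpy [-1.800e+02 -3.000e-02  9.457e+01] F [ 0.36  0.1  -3.84] M [ 0.02 -0.01 -0.03] w 0.0489 q [-0.37  0.38  0.75  1.96 -0.33  0.92  0.63]
rows: x 0.4375 y 0.0804 z -0.0006 turn -98.4
```

View pics/s5.png

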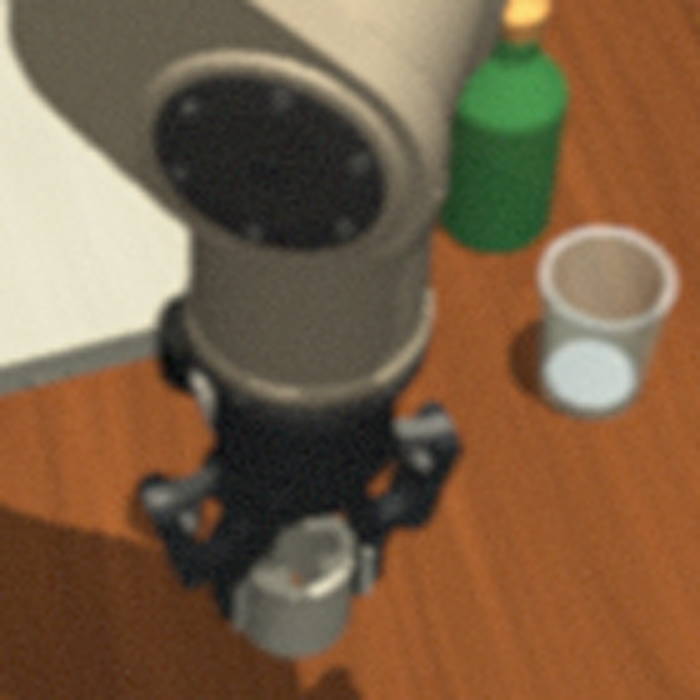

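```bash
python3 -m handwheel '[[[0.01,0,0,-6,1],[0.03,0,0,-12,1],[0.06,0.01,0,-18,1],[0.09,0.01,0,-25,1],[0.12,0.02,0,-32,1],[0.15,0.02,0,-39,1],[0.18,0.03,0,-46,1],[0.21,0.03,0,-53,1],[0.24,0.04,0,-60,1],[0.24,0.04,0,-67,1]]]'
python3 go.py .572 .253 .17 193
```

```text
time: 9.53
tcp_pos: [0.5476, 0.0591, 0.1677]
eef_rot: [3.141, -0.003, 2.832]
wrist_force: [-0.6, 1.4, -4.1]
width: 0.0489
t 9.53 tcp [0.5476 0.0591 0.1677] rpy [ 1.7997e+02 -1.6000e-01  1.6227e+02] F [-0.58  1.39 -4.08] M [ 0.07 -0.07  0.04] w 0.0489 q [-0.57  0.31  0.43  1.97 -0.17  0.9   1.2 ]
rows: x 0.0358 y 0.1921 z -0.0021 turn -30.7
```

```bash
python3 -m handwheel '[[[0.005,0.02,0,-4,1],[0.01,0.05,0,-9,1],[0.015,0.08,0,-14,1],[0.02,0.11,0,-20,1],[0.03,0.14,0,-26,1],[0.033,0.17,0,-30,1],[0.036,0.19,0,-30.5,1],[0.036,0.192,0,-30.5,1],[0.036,0.192,0,-30.5,1],[0.036,0.192,0,-30.5,1]]]'
python3 go.py .572 .253 .17 193
python3 - <<'E'
from ov import *;from cell import bot
c=bot.capture('side');crop(c,250,80,400,230,5,'pics/s6.png');pickle.dump(c,open('side6.pkl','wb'))
c=bot.capture('top');crop(c,150,190,310,310,5,'pics/t6.png')
E
```

```text
time: 10.37
tcp_pos: [0.5738, 0.2448, 0.1679]
eef_rot: [-3.14, -0.003, -2.932]
wrist_force: [0.5, -0.4, -4.4]
width: 0.0485
t 10.37 tcp [0.5738 0.2448 0.1679] rpy [-1.7993e+02 -1.5000e-01 -1.6801e+02] F [ 0.51 -0.41 -4.42] M [-0.05 -0.06 -0.09] w 0.0485 q [-0.71  0.41  0.26  1.79 -0.13  0.95  1.39]
rows: x 0.0001 y 0.0084 z -0.0021 turn -1.0
```

View pics/s6.png

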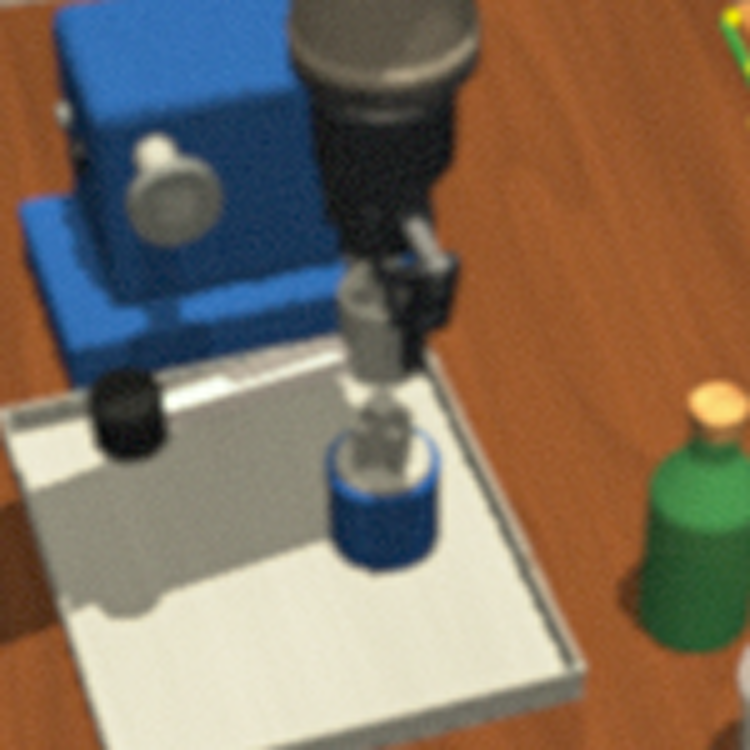

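View pics/t6.png

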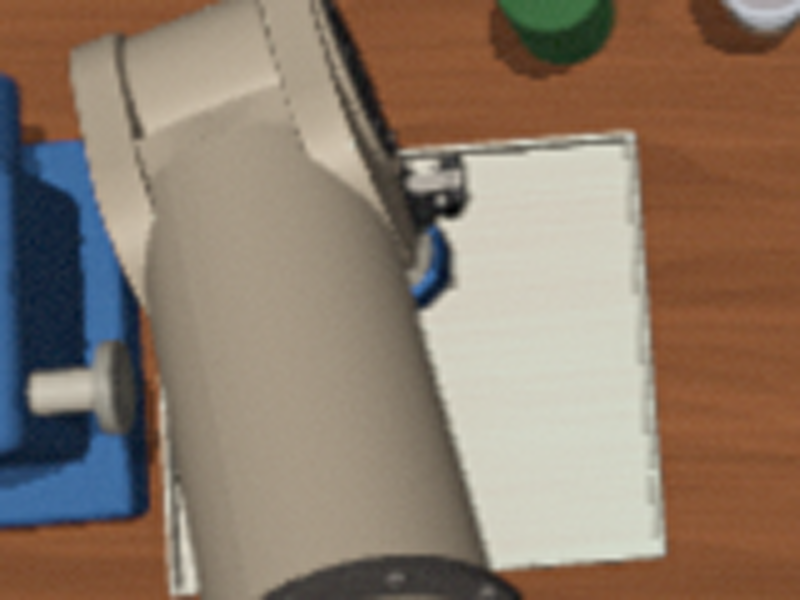

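```bash
python3 -m handwheel '[[[0,0,0,0,1],[0,0,0,0,1],[0,0,0,0,1]]]'; python3 go.py .573 .253 .135 193
```

```text
time: 10.72
tcp_pos: [0.5745, 0.2454, 0.1697]
eef_rot: [3.142, 0.0, -2.932]
wrist_force: [-0.4, -0.0, -4.1]
width: 0.0486
t 10.72 tcp [0.5745 0.2454 0.1697] rpy [ 180.    0. -168.] F [-0.43 -0.04 -4.11] M [ 0.   -0.06 -0.01] w 0.0486 q [-0.71  0.41  0.26  1.79 -0.13  0.95  1.39]
rows: x -0.0001 y 0.0077 z 0.0347 turn -1.0
```

```bash
python3 -m handwheel '[[[0,0.004,0,-0.5,1],[0,0.0077,0.01,-1,1],[0,0.0077,0.02,-1,1],[0,0.0077,0.03,-1,1],[0,0.0077,0.035,-1,1],[0,0.0077,0.035,-1,1],[0,0.0077,0.035,-1,1]]]'; python3 go.py .573 .253 .135 193
python3 - <<'E'
from ov import *;from cell import bot
c=bot.capture('side');p=bot.get_state()['tcp_pos'];pickle.dump(c,open('side7.pkl','wb'))
crop(c,300,120,360,200,9,'pics/s7.png')
E
```

```text
time: 11.3
tcp_pos: [0.5727, 0.2531, 0.134]
eef_rot: [-3.141, -0.001, -2.914]
wrist_force: [0.5, -0.6, -3.4]
width: 0.0485
t 11.30 tcp [0.5727 0.2531 0.134 ] rpy [-1.7997e+02 -6.0000e-02 -1.6698e+02] F [ 0.46 -0.62 -3.35] M [ 0.11 -0.06  0.03] w 0.0485 q [-0.71  0.46  0.24  1.82 -0.14  0.89  1.4 ]
rows: x -0.0003 y -0.0002 z -0.0010 turn 0.0
```

View pics/s7.png

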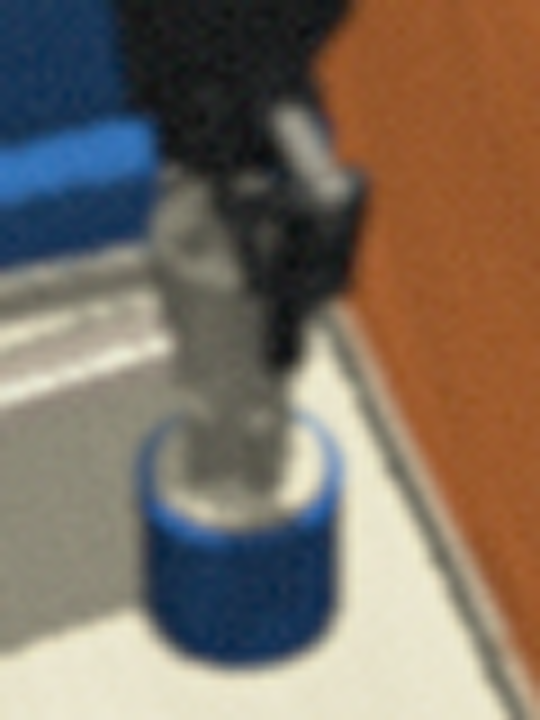

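Run:
```python
from ov import *
c=pickle.load(open('side7.pkl','rb'))
x,y=.5727,.2531
def sil(z0,z1,r):
    d=np.array([.974,-.226]);d/=np.linalg.norm(d)
    return [(np.array([[x+s*r*d[0],y+s*r*d[1],z] for z in(z0,z1)]),(0,0,255)) for s in(-1,1)]
ps=[(circ(x,y,.07,.034),(0,0,255)),(circ(x,y,.173,.025),(0,255,255)),(circ(x,y,.123,.025),(0,255,255)),(circ(x,y,.115,.01),(0,255,0)),(circ(x,y,0.003,.034),(0,0,255))]+sil(0.003,.07,.034)+sil(.123,.173,.025)
overlay(c,(300,120,360,200),9,ps,'pics/s7o.png')
```

```text
(no output)
```

View pics/s7o.png

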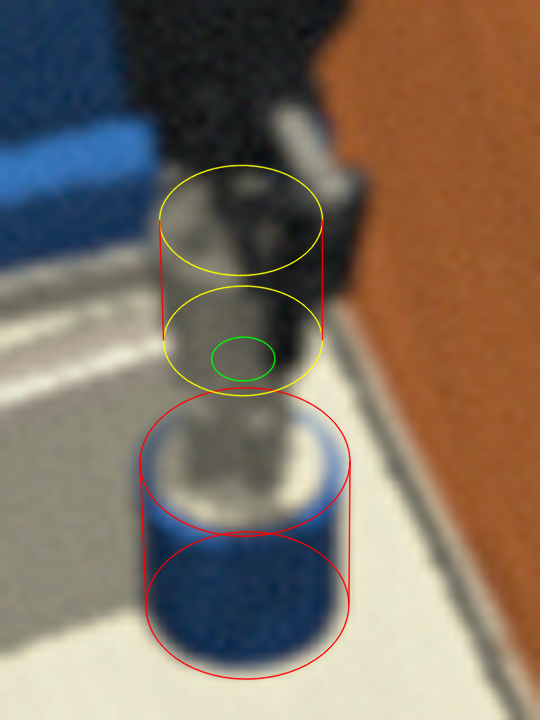

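```bash
python3 -m handwheel '[[[0,0,0.003,0,1],[0,0,0.006,0,1],[0,0,0.008,0,1],[0,0,0.010,0,1],[0,0,0.012,0,1],[0,0,0.012,0,1]]]'; python3 go.py
```

```text
time: 11.85
tcp_pos: [0.5732, 0.254, 0.1225]
eef_rot: [3.141, 0.001, -2.914]
wrist_force: [2.5, 3.5, -6.1]
width: 0.0487
t 11.85 tcp [0.5732 0.254  0.1225] rpy [ 1.7997e+02  5.0000e-02 -1.6695e+02] F [ 2.53  3.45 -6.08] M [ 0.76 -0.79 -0.06] w 0.0487 q [-0.7   0.47  0.24  1.82 -0.14  0.86  1.4 ]
```

```bash
python3 -m handwheel '[[[0,0,0.002,0,1],[0,0,0.004,0,1],[0,0,0.006,0,1],[0,0,0.006,0,1]]]'; python3 go.py
```

```text
time: 12.18
tcp_pos: [0.5732, 0.254, 0.1165]
eef_rot: [3.141, 0.001, -2.914]
wrist_force: [4.9, 5.5, -6.2]
width: 0.0488
t 12.18 tcp [0.5732 0.254  0.1165] rpy [ 1.7997e+02  6.0000e-02 -1.6694e+02] F [ 4.92  5.52 -6.23] M [ 1.23 -1.19 -0.02] w 0.0488 q [-0.7   0.48  0.24  1.83 -0.15  0.85  1.41]
```

```bash
python3 -m handwheel '[[[-0.0013,0.001,0,0,1],[-0.0013,0.001,0.002,0,1],[-0.0013,0.001,0.004,0,1],[-0.0013,0.001,0.004,0,1]]]'; python3 go.py
```

```text
time: 12.52
tcp_pos: [0.5734, 0.2543, 0.1119]
eef_rot: [-3.141, -0.001, -2.914]
wrist_force: [-0.1, -0.0, -3.3]
width: 0.0484
t 12.52 tcp [0.5734 0.2543 0.1119] rpy [-1.7997e+02 -7.0000e-02 -1.6697e+02] F [-0.11 -0.01 -3.3 ] M [ 0.08 -0.1  -0.  ] w 0.0484 q [-0.7   0.48  0.24  1.83 -0.15  0.85  1.41]
```

```bash
python3 -m handwheel '[[[0,0,0.001,0,1],[0,0,0.002,0,1],[0,0,0.003,0,1],[0,0,0.004,0,1],[0,0,0.004,0,1]]]'; python3 go.py
```

```text
time: 12.93
tcp_pos: [0.5738, 0.255, 0.1085]
eef_rot: [3.141, -0.0, -2.914]
wrist_force: [0.2, 2.2, -4.9]
width: 0.0486
t 12.93 tcp [0.5738 0.255  0.1085] rpy [ 179.98   -0.   -166.95] F [ 0.16  2.2  -4.93] M [ 0.46 -0.11  0.09] w 0.0486 q [-0.7   0.49  0.24  1.83 -0.15  0.84  1.41]
```

```bash
python3 -m handwheel '[[[0,0.001,0.002,0,1],[0,0.001,0.004,0,1],[0,0.001,0.005,0,1],[0,0.001,0.006,0,1],[0,0.001,0.006,0,1]]]'; python3 go.py
```

```text
time: 13.35
tcp_pos: [0.5738, 0.2558, 0.1025]
eef_rot: [3.142, 0.0, -2.914]
wrist_force: [1.9, 0.2, -4.8]
width: 0.0488
t 13.35 tcp [0.5738 0.2558 0.1025] rpy [ 1.8000e+02  1.0000e-02 -1.6696e+02] F [ 1.94  0.24 -4.81] M [ 0.43 -0.57  0.09] w 0.0488 q [-0.7   0.5   0.23  1.83 -0.15  0.83  1.41]
```

```bash
python3 -m handwheel '[[[-0.0005,0,0.003,0,1],[-0.0005,0,0.006,0,1],[-0.0005,0,0.009,0,1],[-0.0005,0,0.012,0,1],[-0.0005,0,0.012,0,1]]]'; python3 go.py
```

```text
time: 13.77
tcp_pos: [0.574, 0.2558, 0.0899]
eef_rot: [-3.141, -0.0, -2.914]
wrist_force: [1.9, 2.2, -6.1]
width: 0.0484
t 13.77 tcp [0.574  0.2558 0.0899] rpy [-1.7999e+02 -3.0000e-02 -1.6695e+02] F [ 1.94  2.25 -6.06] M [ 0.61 -0.5   0.06] w 0.0484 q [-0.7   0.51  0.23  1.84 -0.16  0.81  1.41]
```

```bash
python3 -m handwheel '[[[-0.0005,0.0005,0.003,0,1],[-0.0005,0.0005,0.006,0,1],[-0.0005,0.0005,0.008,0,1],[-0.0005,0.0005,0.009,0,1],[-0.0005,0.0005,0.010,0,1],[-0.0005,0.0005,0.010,0,1]]]'; python3 go.py
python3 - <<'E'
from ov import *;from cell import bot
c=bot.capture('side');crop(c,270,120,370,220,7,'pics/s8.png')
E
```

```text
time: 14.27
tcp_pos: [0.5744, 0.2562, 0.0811]
eef_rot: [3.142, -0.001, -2.914]
wrist_force: [-4.2, -1.7, 5.7]
width: 0.0487
t 14.27 tcp [0.5744 0.2562 0.0811] rpy [ 1.8000e+02 -3.0000e-02 -1.6698e+02] F [-4.17 -1.74  5.73] M [-0.4   0.98 -0.  ] w 0.0487 q [-0.69  0.53  0.23  1.84 -0.16  0.79  1.41]
```

View pics/s8.png

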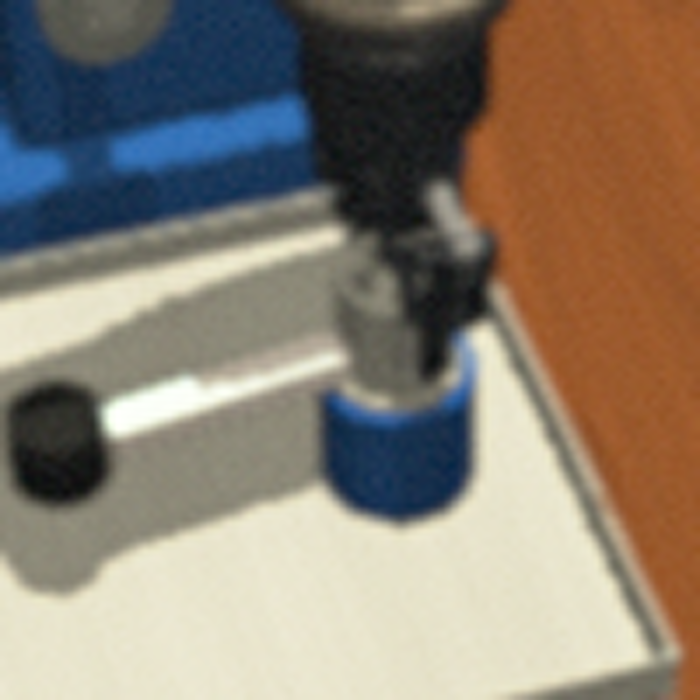

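Contact came at TCP z 0.081, exactly the seated height, and the picture shows the hub down on the blue seat. One short press to confirm it's firm, then I'll release.

```bash
python3 -m handwheel '[[[-0,0,0.001,0,1],[0,0,0.002,0,1],[0,0,0.002,0,1]]]'; python3 go.py
```

```text
time: 14.57
tcp_pos: [0.5744, 0.2562, 0.0809]
eef_rot: [3.141, -0.0, -2.914]
wrist_force: [-16.4, -6.2, 35.8]
width: 0.0487
t 14.57 tcp [0.5744 0.2562 0.0809] rpy [ 1.7996e+02 -1.0000e-02 -1.6699e+02] F [-16.43  -6.23  35.82] M [-1.48  3.38  0.09] w 0.0487 q [-0.69  0.53  0.23  1.84 -0.16  0.79  1.41]
```

```bash
python3 -m handwheel '[[[0.0,0,-0.002,0,1],[0,0,-0.0025,0,1],[0,0,-0.0025,0,0.6],[0,0,-0.0025,0,0.3],[0,0,-0.0025,0,0],[0,0,-0.0025,0,0],[0,0,-0.0025,0,0],[0,0,-0.0025,0,0],[0,0,-0.0025,0,0]]]'; python3 go.py
```

```text
time: 15.32
tcp_pos: [0.5746, 0.2564, 0.0812]
eef_rot: [3.142, 0.0, -2.914]
wrist_force: [0.7, -0.3, 0.2]
width: 0.0857
t 15.32 tcp [0.5746 0.2564 0.0812] rpy [ 1.8000e+02  1.0000e-02 -1.6696e+02] F [ 0.69 -0.32  0.23] M [-0.01  0.04 -0.06] w 0.0857 q [-0.69  0.53  0.23  1.84 -0.16  0.79  1.41]
```

```bash
python3 -m handwheel '[[[0,0,-0.01,0,0],[0,0,-0.03,0,0],[0,0,-0.06,0,0],[0,0,-0.1,0,0],[0,0,-0.13,0,0],[0,0,-0.16,0,0],[0.0,-0.03,-0.18,0,0],[0,-0.07,-0.18,0,0],[0,-0.11,-0.18,0,0],[0,-0.15,-0.18,0,0]]]'
python3 -m handwheel '[[[0,-0.04,0,0,0],[0,-0.08,0,0,0],[0,-0.12,0,0,0],[0,-0.16,0,0,0],[0,-0.16,0,0,0],[0,-0.16,0,0,0]]]'
python3 go.py
python3 - <<'E'
from ov import *;from cell import bot
c=bot.capture('side');crop(c,250,100,450,250,4,'pics/s9.png')
c=bot.capture('top');crop(c,150,160,350,310,4,'pics/t9.png');pickle.dump(c,open('top9.pkl','wb'))
E
```

```text
time: 16.15
tcp_pos: [0.6085, 0.1087, 0.2626]
eef_rot: [3.141, 0.002, -2.913]
wrist_force: [1.3, 0.4, 0.5]
width: 0.0854
time: 16.65
tcp_pos: [0.6445, -0.0489, 0.2619]
eef_rot: [-3.141, 0.0, -2.919]
wrist_force: [0.6, 0.7, -0.5]
width: 0.0854
t 16.65 tcp [ 0.6445 -0.0489  0.2619] rpy [-1.7995e+02  2.0000e-02 -1.6724e+02] F [ 0.58  0.67 -0.49] M [ 0.01 -0.01 -0.04] w 0.0854 q [-0.32  0.37  0.39  1.66 -0.15  1.14  1.9 ]
```

View pics/s9.png

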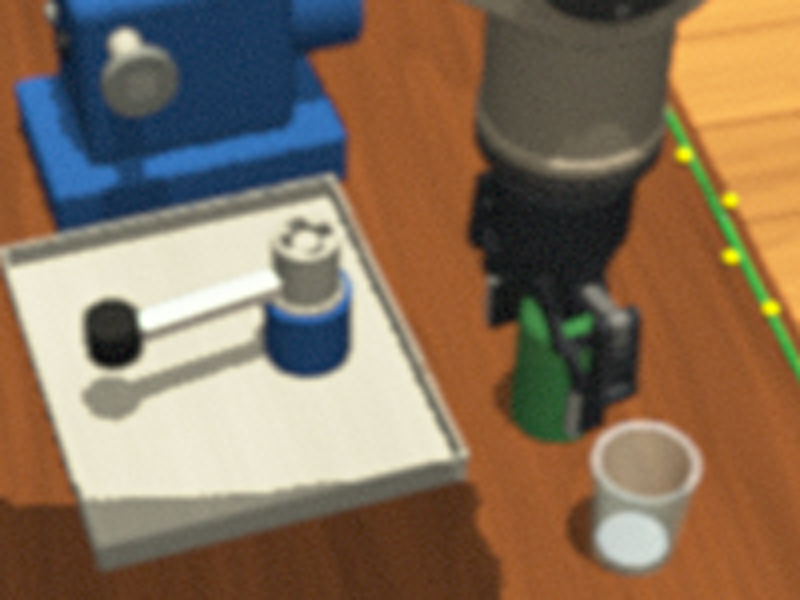

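View pics/t9.png

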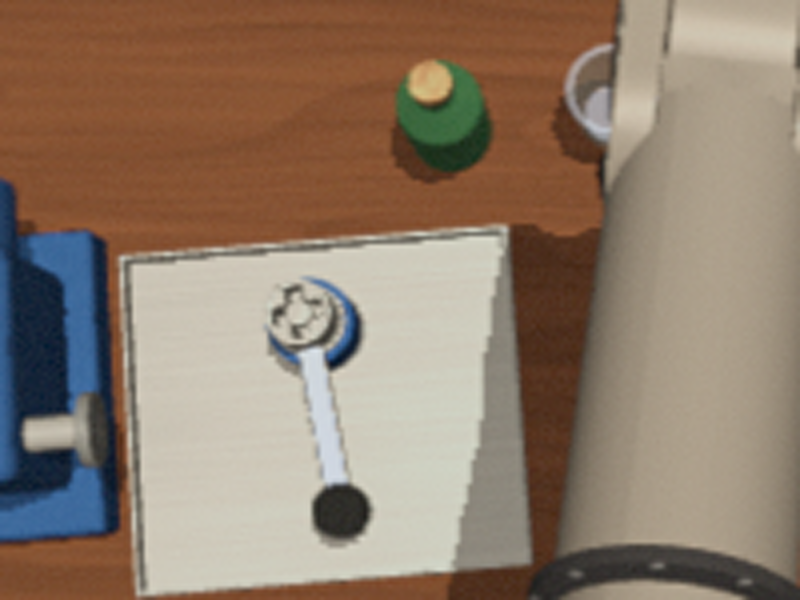

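Run:
```python
from h import *;from cell import bot
P=cloud(pickle.load(open('top9.pkl','rb')))
print('hub top',np.median(P[233:243,219:232,2]),'pad',np.median(P[285:290,233:238,2]), 'bench',np.median(P[180:200,180:220,2]))
print(bot.sign_off())
```

```text
hub top 0.11533933341147376 pad 0.10300460615165126 bench 0.0004883191772539565
the job is handed in; nothing more can be done
None
```

The middle-sized rest arm is seated on the splined post and let go, and the job is handed in. It took about 17 s of the 64 s.

- **Drawing it out:** I pulled the arm out by its pad, laid it flat on the open bench and released it. I then took it again by the hub, across the bar.
- **Fitting it:** I lowered the hub over the post at about 193° (about 8° off the machine's forward direction). That angle came from the ribs in the pictures. The splines engaged straight away, so no turning under pressure was needed.
- **Seated:** The hub met the seat at the expected height and stayed firm under a roughly 36 N press. After release, the top-camera depth gave the hub top at about 115 mm, against 120 mm nominal, and the pad top at 103 mm, against 102 mm. The low hub reading probably comes from the keyway holes in the area I averaged.
- **End state:** The last pictures show the arm level, reaching forward over the open tray and clear of the grinder. The bottle and tumbler are where they were, and the gripper is empty and well away.

The two cameras disagreed by up to about 9 mm on positions. I averaged them and corrected the last 1–2 mm by contact force.

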